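Ready the tube mixer: hood down, speed dial to the marker

TASK

Get the tube mixer ready for its run: first lower its hinged hood over the tubes, gently and all the way down onto its stop, without slamming or forcing it. Then turn the large speed dial on the sloping panel clockwise until its pointer lines up with the raised tab on the metal ring around it. Leave the ring and the small timer knob as they are, and do not shove the tube rack or the beaker beside the mixer.

Things in the scene. Friction and masses are not known exactly. Their poses are not given: they have to be found in the camera images.
- mixer: White tube mixer, fixed, 250 (x) x 300 (y) x 90 mm high without hood. Origin under its centre; x points from operator to back, y left, z up. Its front, x -125 to -30, is a panel sloping up 20 degrees from 55 to 90 mm high; behind is a level deck at 90 mm with capped tubes (up to 116 mm). Large dial at the panel's right (axis meets the panel at x -78, y -85, z 73), small timer knob at its left.
- hood (a joint): Hood's hinge angle, rad: 0 fully down on its stop, grows as it opens upward (stop at 1.5 rad; starts at about 1.0 to 1.35). The hinge is stiff: the hood stays wherever it is left and must be pushed home (about 2 N at the free edge).
- hood_hinge (a point): Middle of the hood's hinge line at the back of the deck (mixer x +115, y 0, z 95 mm), which runs along the mixer's y. Axes turn with the hood; with the hood down they equal the mixer's. In them the hood, a white-framed cover with a clear window, 4 mm walls, open below, spans x -118 to +3, y -105 to +105, its outer top face at z +33. About 160 g.
- hood_lip (a point): Middle of the top face of the lip (20 x 90 x 10 mm, white) that sticks out forward from the hood's free edge; in the hood_hinge axes at (-127, +30, +31) mm. Axes as hood_hinge.
- dial (a joint): Angle of the speed dial, rad: 0 at its lower left end stop, grows clockwise as seen looking down on the panel, end stop at 4.71. Starts at 0 to 0.5. Stiff (about 0.07 N m), stays where it is left.
- dial_grip (a point): Point on the dial's axis, 32 mm above its foot; axes turn with the dial: z out of the panel along the dial's axis (20 degrees off vertical, leaning to the operator), x along the bar to the pointer end. Black: a skirt 55 mm across, 10 mm high, with an upright bar grip 40 long (x), 14 thick (y), 10 to 43 mm above the foot; white line and small nose on the pointer end.
- dial_pointer (a point): Pointer tip of the dial, on the skirt 26 mm from the axis, 10 mm above the foot.
- marker_ring (a joint): Angle of the flat aluminium marker ring around the dial (54 mm inside, 76 mm outside, 5 mm high), measured as dial is. The pointer faces the tab when dial equals marker_ring. 2.3 to 3.5 rad; not to be moved.
- marker (a point): Middle of the top of the ring's raised black tab (11 x 5 mm, 9 mm high), 34.5 mm from the dial's axis; its x axis points outward along the radius, z out of the panel.
- timer_edge (a point): Edge of the small timer knob (29 mm across, 14 mm high, black, at the left of the panel) at its white line, 13 mm from its axis. Not to be turned.
- rack: Loose steel wire rack with capped tubes, 64 x 124 mm, 95 mm high over the caps, standing at the left of the mixer; origin under its centre.
- beaker: Loose clear plastic beaker, 66 mm across, 85 mm high, at the right of the mixer; origin under its centre.

How it is judged:
On the way, in this order (a step that is already met when the one before it is completed fails the run):
1. the hood is fully down on its stop (value of joint hood below 0.035 rad), for 0.3 s.
2. the dial's pointer lines up with the marker tab (y of dial_pointer in the frame of marker between -0.0025 and 0.0025 m and distance between dial_pointer and marker below 0.018 m), for 0.3 s.
At the end, for the whole second after the job is handed in: The hood is down (within 0.035 rad of its stop, some 4 mm at its free edge), the dial's pointer is within 2.5 mm sideways (about 5 degrees) of the radius through the marker tab, on the tab's side, and the dial is at rest (all of step 2 and value of joint hood below 0.035 rad and velocity of joint dial between -0.05 and 0.05 rad/s); the robot touches nothing.
It fails at once if the hood is slammed: it moves faster than 1.5 rad/s in the last 0.15 rad before its stop (value of joint hood below 0.15 rad and velocity of joint hood below -1.5 rad/s).
It fails at once if the robot forces the hood with more than 60 N (contact force between any of the arm, the fingers and hood above 60 N).
It fails at once if the marker ring is turned by more than 6 mm at its tab (distance of marker from where it was at the start of the episode above 0.006 m).
It fails at once if the timer knob is turned by more than 6 mm at its edge (distance of timer_edge from where it was at the start of the episode above 0.006 m).
It fails at once if the tube rack or the beaker is shoved more than 25 mm or tipped over (distance of any of rack, beaker from where it was at the start of the episode above 0.025 m or angle between any of rack, beaker's own z axis and vertical above 0.4 rad).
It also fails if it takes over 72 s, if anything falls off the work surface, if the arm or the gripper's body presses on something with over 40 N, if the wrist force passes 120 N, or if a joint passes its speed limit or range.

ROBOT

A 6-joint arm with a two-finger parallel gripper is mounted at the origin on the work surface. World frame = base frame: x ahead of the robot, y to its left, z up, the work surface at z = 0. Lengths are in m, angles in rad, forces in N, time in s.
With the tool pointing down it reaches from about 0.35 to 0.975 m from the base axis. Payload 4.9 kg.
Tool frame: the origin (TCP) lies on the centre line of the jaws, within the pads' length; the fingertips stand manip.tcp_to_tips ahead of it and the grasp point (between the pads) is the TCP (manip.tcp_to_tips is the distance from the TCP to the fingertips, in m); y points along the fingers, z is the direction in which the jaws open and shut, and the axes are right-handed (so a half turn about y gives the same grasp; the last joint's range is limited). The gripper opens to 85 mm and grips with 20 to 120 N. Pads are 22 mm wide; open, the fingers measure 114 mm over their backs; the gripper's body (76 mm by 85 mm) begins 54 mm behind the grasp point. The pads swing forward as they close: fully open they stand 13 mm farther back than shut.
Start: joints at [-1.461, 0.053, 1.613, -0, 1.476, -0.119], TCP at [0.142, -0.609, 0.25] pointing down, gripper open.
Joint ranges: [-3.01, 3.01], [-1.01, 2.22], [0.06, 2.58], [-1.02, 4.17], [0.09, 2.62], [-3.14, 3.14]. Speed limits (rad/s): [2.57, 2.57, 3.14, 3.14, 3.14, 3.14].

INTERFACE

Orientations are given as a unit quaternion [w, x, y, z].
In Python, from plant import manip gives the robot as it stands.
- The arm moves only by the tool apply_moves, never from a script. Its argument "moves" is a list of rows, each a list of 7 numbers: the gripper's target within -1 to 1 (shut at 1, half-way at 0, fully open at -1), then the shift along the tool's x, y, z in mm, then the turn, a rotation vector about the tool's x, y, z in degrees. A call has 1 to 20 rows; each row shifts and turns the commanded pose from where the row before left it, along the tool's axes as they then stand; what a row does not reach is not made up. A row lasts 1/10 s, in which the tool goes at most 50 mm and 8.59 degrees, less where a joint would pass 70% of its speed; a pose out of reach is approached as far as the arm can. A call with a gripper value outside its range is refused whole. The fingers move at their own pace and stop on an object; the grip force is fixed at half the most. Time passes only in rows, so rows that do not move let the fingers close. It gives the time, the measured TCP pose, the force and the opening at its end, in the units of the state.
- manip.state(): the state, without advancing time (a new reading comes with each control period).
- manip.grab_frame(name): name is "scene" or "top" or "wrist"; returns the picture (420x560x3 uint8, blue, green, red); there is no depth.
- manip.calibration(name): a dict with "mtx" (3x3 intrinsics, pixels), "T" (4x4, takes a point from camera to world coordinates); the wrist camera has in their place "T_tool_cam" (4x4, takes a point from camera to tool coordinates, whose origin is the TCP and whose axes are the tool frame's). Camera axes: x right, y down, z forward; pixel columns grow to the right and rows downward; lengths in m; the calibration is good to about 2 mm. A picture is of the moment at which its call begins: read the wrist's pose just before it. calibration takes no time and is no camera call.
- manip.job_done(): hands the job in, once; it reports no verdict.
The state is a dict: "time": time; "joint_pos": joint angles; "joint_vel": joint speeds; "joint_efforts": joint torques, N m; "tool_pos": TCP position; "tool_rot": TCP orientation; "contact_force": force on the tool from outside, world axes, zero at the start; "ft_torque": the same for the moment, N m; "gripper_width": opening from 0.0 (shut) to 1.0 (fully open).
Only numpy, scipy, OpenCV 4.12 (cv2) and the standard library are available. Lean on these libraries where they do the work, as an engineer would, in place of code of your own. Each camera call takes 0.05 s, during which the arm holds its last target. There are 200 camera calls.

## Working session

There is one attempt and no reset: what is moved stays moved. The work goes in short steps, Python scripts to look and compute and a tool call to move; the robot and the scene stay as the last step left them, time stands still between calls to the robot, and variables do not carry over. Pictures are saved under pics/ and viewed, about 8 in all and at most 12, crops included, and the job is handed in when it is done.

Besides the shell and the picture viewer there is one more tool, called by a JSON object that holds its "fn" and its "kwargs". apply_moves: Moves the arm, as the interface text tells. Its arguments: {"type":"object","properties":{"moves":{"type":"array","items":{"type":"array","items":{"type":"number"}}}},"required":["moves"]}

```bash
mkdir -p pics; python3 - <<'E'
from plant import manip
import cv2, numpy as np
np.set_printoptions(precision=4,suppress=True)
s=manip.state()
for k,v in s.items(): print(k,np.round(v,4))
print(manip.tcp_to_tips)
for n in ("scene","top","wrist"):
    f=manip.grab_frame(n); cv2.imwrite(f"pics/{n}0.png",f)
    for k,v in manip.calibration(n).items(): print(n,k,v)
E
```

```text
time 0.0
joint_pos [-1.461   0.0534  1.6143  0.      1.476  -0.119 ]
joint_vel [ 0.0014 -0.0006 -0.0008  0.0018  0.0005  0.0001]
joint_efforts [  0.0014 -39.368  -37.0179   0.       0.0071   0.    ]
tool_pos [ 0.1417 -0.6081  0.249 ]
tool_rot [ 0.0807 -0.0807  0.7032 -0.7017]
contact_force [-0.6037  0.2956  0.39  ]
ft_torque [-0.0022 -0.0748  0.0097]
gripper_width 0.9998
0.019
scene mtx [[459.1229   0.     275.5304]
 [  0.     459.1229 205.4039]
 [  0.       0.       1.    ]]
scene T [[ 0.3258  0.6063 -0.7254  1.1609]
 [ 0.9454 -0.2166  0.2436 -0.1668]
 [-0.0094 -0.7652 -0.6437  0.6424]
 [ 0.      0.      0.      1.    ]]
top mtx [[438.2371   0.     282.1454]
 [  0.     438.2371 204.571 ]
 [  0.       0.       1.    ]]
top T [[-0.0152 -0.9936  0.1116  0.4745]
 [-0.9999  0.0156  0.003   0.0691]
 [-0.0048 -0.1115 -0.9937  1.0777]
 [ 0.      0.      0.      1.    ]]
wrist mtx [[327.448    0.     282.5873]
 [  0.     327.448  209.4752]
 [  0.       0.       1.    ]]
wrist T_tool_cam [[ 0.0005  0.9637  0.2671 -0.0663]
 [ 0.0019 -0.2671  0.9637 -0.1229]
 [ 1.     -0.     -0.002   0.    ]
 [ 0.      0.      0.      1.    ]]
```

View pics/scene0.png

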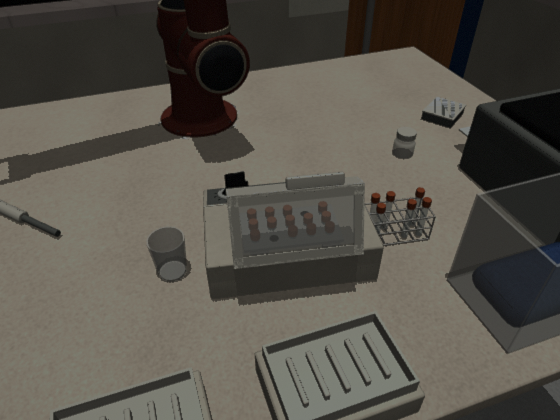

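View pics/top0.png

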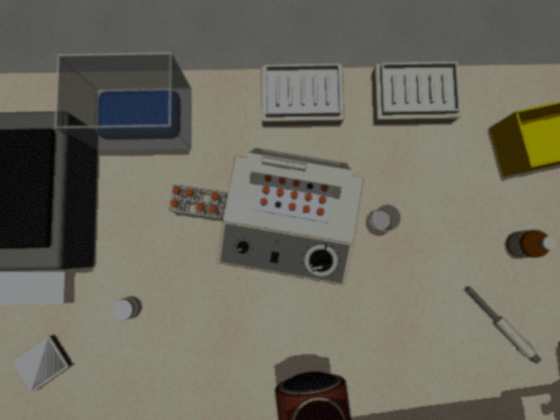

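The scene view shows the open hood (lip at about 315,182), the beaker at (168,255) and the rack at (400,215). The top view shows the mixer's front edge running from (221,262) to (343,282), the dial at (321,261), the timer at (243,246), the beaker at (380,220) and the rack at (200,200). I'll enlarge the top view.

```bash
python3 - <<'E'
import cv2
f=cv2.imread("pics/top0.png")[145:290,160:400]
f=cv2.resize(cv2.convertScaleAbs(f,alpha=1.5,beta=10),None,fx=3.3333,fy=3.3333,interpolation=cv2.INTER_CUBIC)
cv2.imwrite("pics/top0c.png",f)
E
```

```text
(no output)
```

View pics/top0c.png

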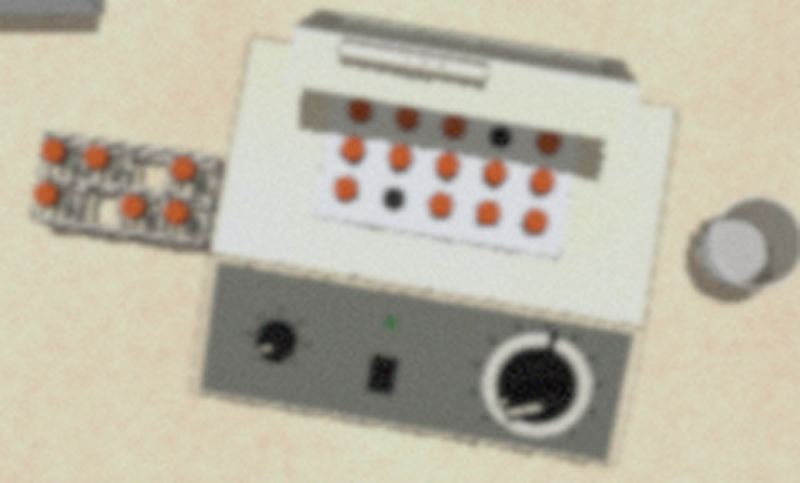

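```bash
cat > h.py <<'E'
import numpy as np, cv2
from scipy.optimize import least_squares
from scipy.spatial.transform import Rotation as R
from plant import manip
np.set_printoptions(precision=4,suppress=True)
def proj(P,cal):
    T=np.linalg.inv(cal["T"]); c=np.atleast_2d(P)@T[:3,:3].T+T[:3,3]
    return (c@cal["mtx"].T)[:,:2]/c[:,2:]
def rot(s): q=s["tool_rot"]; return R.from_quat([q[1],q[2],q[3],q[0]]).as_matrix()
def wcal(s):
    c=manip.calibration("wrist"); T=np.eye(4); T[:3,:3]=rot(s); T[:3,3]=s["tool_pos"]
    return {"mtx":c["mtx"],"T":T@c["T_tool_cam"]}
def M(p): # mixer->world 4x4, p=x,y,yaw
    T=np.eye(4); T[:3,:3]=R.from_euler('z',p[2]).as_matrix(); T[:2,3]=p[:2]; return T
def tf(T,P): return np.atleast_2d(P)@T[:3,:3].T+T[:3,3]
def H(th): # hinge->mixer (m)
    T=np.eye(4); T[:3,:3]=R.from_euler('y',th).as_matrix(); T[:3,3]=[.115,0,.095]; return T
E
cat > fit.py <<'E'
from h import *
ct,cs=manip.calibration("top"),manip.calibration("scene")
A=np.array([[125,150,90],[125,-150,90],[-30,-150,90],[-125,150,55],[-125,-150,55],[-79.7,-85,77.7]])/1e3
a=np.array([[250,38],[677,107],[638,327],[203,392],[607,462],[538,384]])*.3+[160,145]
def res(v):
    m=M(v); L=m@H(v[3])
    r=proj(tf(m,A),ct)-a
    r2=proj(tf(L,[-.137,.03,.026]),ct)-(np.array([414,63])*.3+[160,145])
    r3=proj(tf(L,[-.127,.03,.031]),cs)-[316,182]
    return np.r_[r,r2,r3].ravel()
o=least_squares(res,[.6,.05,-.15,1.2]); print(o.x); print(o.fun.reshape(-1,2))
E
python3 fit.py
```

```text
[ 0.5517  0.0553 -0.1821  1.2385]
[[-0.6453 -1.4373]
 [ 0.5288 -0.8458]
 [ 2.1523  0.3647]
 [-4.0631  0.2291]
 [ 2.9301  1.1075]
 [-0.3952  0.3417]
 [-0.6236 -0.4965]
 [-0.2053 -0.5258]]
```

```bash
cat >> h.py <<'E'
P=[.5517,.0553,-.1821]
def go(s,pos,Rt=None):
    "shift (tool axes, mm) and rotvec (deg) from state s to world pos / rot"
    R0=rot(s); d=R0.T@(np.array(pos)-s["tool_pos"])*1e3
    rv=np.zeros(3) if Rt is None else np.degrees(R.from_matrix(R0.T@Rt).as_rotvec())
    return np.round(d,1),np.round(rv,1)
E
python3 - <<'E'
from h import *
s=manip.state(); print(rot(s))
m=M(P)
for th in [1.24,1.1,.9,.7,.5,.3,.15,0]:
    L=m@H(th); print(th, "lip",tf(L,[-.127,.03,.031]),"edge",tf(L,[-.137,.03,.031]),"n",L[:3,2])
E
```

```text
[[-0.9739 -0.0002  0.2268]
 [-0.2268  0.0016 -0.9739]
 [-0.0002 -1.     -0.0016]]
1.24 lip [[0.6585 0.0661 0.2252]] edge [[0.6553 0.0667 0.2346]] n [ 0.9301 -0.1713  0.3248]
1.1 lip [[0.6407 0.0694 0.2222]] edge [[0.6363 0.0702 0.2312]] n [ 0.8765 -0.1614  0.4536]
0.9 lip [[0.6165 0.0739 0.2138]] edge [[0.6104 0.075  0.2216]] n [ 0.7704 -0.1419  0.6216]
0.7 lip [[0.5943 0.078  0.2005]] edge [[0.5868 0.0793 0.207 ]] n [ 0.6336 -0.1167  0.7648]
0.5 lip [[0.5752 0.0815 0.1831]] edge [[0.5666 0.0831 0.1879]] n [ 0.4715 -0.0868  0.8776]
0.3 lip [[0.5599 0.0843 0.1621]] edge [[0.5505 0.086  0.1651]] n [ 0.2906 -0.0535  0.9553]
0.15 lip [[0.5513 0.0859 0.1446]] edge [[0.5416 0.0877 0.1461]] n [ 0.147  -0.0271  0.9888]
0 lip [[0.5453 0.087  0.126 ]] edge [[0.5355 0.0888 0.126 ]] n [0. 0. 1.]
```

{"fn": "apply_moves", "kwargs": {"moves": [[1,0,-37,0,0,7.8,0],[1,0,-37,0,0,7.8,0],[1,0,-37,0,0,7.9,0],[1,-20,0,-36,0,0,0],[1,-24,0,-42,0,0,0],[1,-24,0,-42,0,0,0],[1,-24,0,-42,0,0,0],[1,-24,0,-42,0,0,0],[1,-24,0,-42,0,0,0],[1,-24,0,-42,0,0,0],[1,-24,0,-42,0,0,0],[1,-24,0,-42,0,0,0],[1,-24,0,-42,0,0,0],[1,-24,0,-42,0,0,0],[1,-24,0,-42,0,0,0],[1,-24,0,-42,0,0,0],[1,-24,0,-42,0,0,0],[1,-24,0,-42,0,0,0],[1,-24,0,-42,0,0,0],[1,-24,0,-42,0,0,0]]}}

```text
time: 2.15
tool_pos: [0.6677, 0.0167, 0.3608]
tool_rot: [0.064, -0.064, -0.704, 0.704]
contact_force: [0.6, -0.5, 0.9]
gripper_width: 0.001
```

```bash
python3 - <<'E'
from h import *
s=manip.state(); print(s["time"],s["tool_pos"],s["joint_pos"],s["contact_force"],s["gripper_width"]); print(rot(s))
Rt=M(P)[:3,:3]@np.array([[-1,0,0],[0,0,-1],[0,-1,0]])
print(go(s,[.6988,.0587,.36],Rt))
E
```

```text
2.15 [0.6677 0.0167 0.3608] [-0.0863  0.1126  1.368  -0.0002  1.6615  1.6656] [ 0.5801 -0.4785  0.8542] 0.0005991140369546227
[[-0.9837 -0.0006 -0.1801]
 [ 0.1801 -0.0001 -0.9837]
 [ 0.0005 -1.      0.0002]]
(array([-23. ,   0.8, -46.9]), array([-0. ,  0.1,  0. ]))
```

{"fn": "apply_moves", "kwargs": {"moves": [[1,-20,0,-40,0,0,0],[1,-3,10,-7,0,0,0],[1,0,40,0,0,0,0],[1,0,40,0,0,0,0],[1,0,26,0,0,0,0],[1,0,0,0,0,0,0]]}}

```text
time: 2.75
tool_pos: [0.6946, 0.0564, 0.2382]
tool_rot: [0.068, -0.06, -0.704, 0.705]
contact_force: [-0.2, -1.0, -0.5]
gripper_width: 0.003
```

```bash
python3 - <<'E'
from h import *
s=manip.state(); print(s["tool_pos"])
f=manip.grab_frame("scene"); cv2.imwrite("pics/s1.png",cv2.resize(f[120:320,150:420],None,fx=2.9,fy=2.9,interpolation=cv2.INTER_CUBIC))
E
```

```text
[0.6946 0.0564 0.2382]
```

View pics/s1.png

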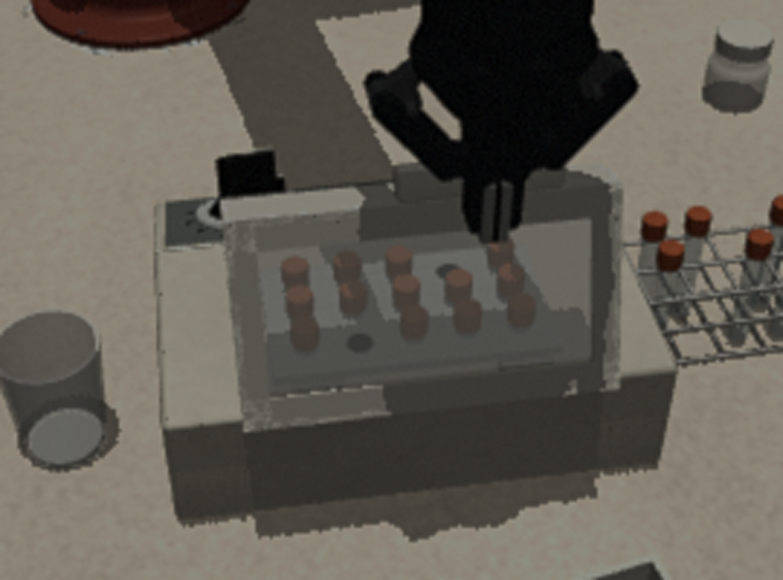

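The fingers stand behind the hood at the lip, clear of everything. I'll push it along its arc.

{"fn": "apply_moves", "kwargs": {"moves": [[1,13,-3,0,0,0,0],[1,13,-3,0,0,0,0],[1,9,1,0,0,0,0],[1,9,2,0,0,0,0],[1,12.5,4,0,0,0,0],[1,12.5,4,0,0,0,0],[1,11,6.5,0,0,0,0],[1,11,6.5,0,0,0,0],[1,10,8.5,0,0,0,0],[1,10,8.5,0,0,0,0],[1,0,0,0,0,0,0]]}}

```text
time: 3.9
tool_pos: [0.5883, 0.0774, 0.2137]
tool_rot: [-0.063, 0.065, 0.704, -0.704]
contact_force: [-0.1, -0.2, 1.6]
gripper_width: 0.001
```

```bash
python3 - <<'E'
from h import *
s=manip.state(); print(s["time"],s["tool_pos"],s["contact_force"])
f=manip.grab_frame("scene"); cv2.imwrite("pics/s2.png",cv2.resize(f[120:320,150:420],None,fx=2.9,fy=2.9,interpolation=cv2.INTER_CUBIC))
R0=rot(s);print("tip mixer",tf(np.linalg.inv(M(P)),s["tool_pos"]+R0@[.011,.019,0]))
E
```

```text
3.9 [0.5883 0.0774 0.2137] [-0.1375 -0.2076  1.5736]
tip mixer [[0.0211 0.0284 0.1947]]
```

View pics/s2.png

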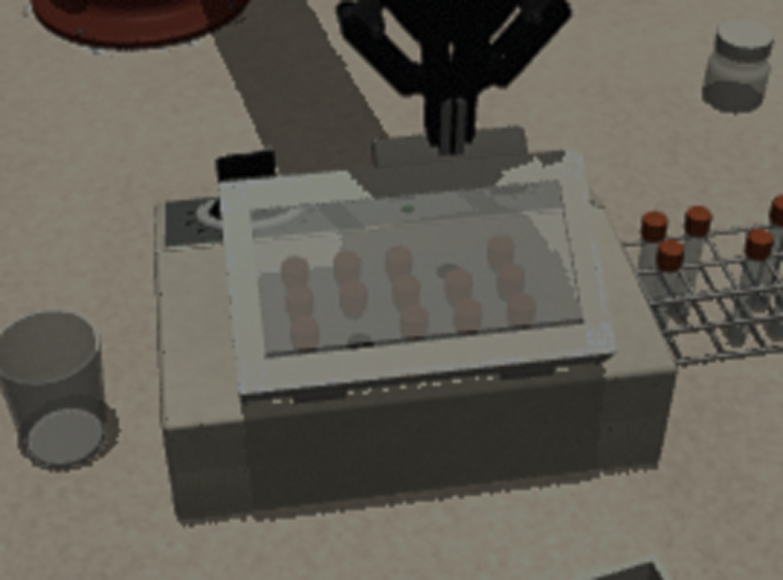

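The fingertip sits on the lip (450,150 in the crop) and the hood is around 0.6 rad. I'll keep going down, more slowly.

{"fn": "apply_moves", "kwargs": {"moves": [[1,5,11,0,0,0,0],[1,5,11,0,0,0,0],[1,5,11,0,0,0,0],[1,4,9,0,0,0,0],[1,3,8,0,0,0,0],[1,1.5,5,0,0,0,0],[1,1.5,5,0,0,0,0],[1,1,4,0,0,0,0],[1,0,0,0,0,0,0]]}}

```text
time: 4.85
tool_pos: [0.5639, 0.0815, 0.147]
tool_rot: [0.063, -0.065, -0.704, 0.704]
contact_force: [-2.1, 0.3, 4.0]
gripper_width: 0.002
```

```bash
python3 - <<'E'
from h import *
s=manip.state(); print(s["time"],s["tool_pos"],s["contact_force"])
R0=rot(s);print("tip mixer",tf(np.linalg.inv(M(P)),s["tool_pos"]+R0@[.011,.019,0]))
E
```

```text
4.85 [0.5639 0.0815 0.147 ] [-2.083   0.2576  3.9549]
tip mixer [[-0.0038  0.028   0.128 ]]
```

{"fn": "apply_moves", "kwargs": {"moves": [[1,0,1,0,0,0,0],[1,0,1,0,0,0,0],[1,0,0,0,0,0,0]]}}

```text
time: 5.15
tool_pos: [0.5639, 0.0815, 0.1469]
tool_rot: [0.064, -0.064, -0.704, 0.704]
contact_force: [-5.6, 0.0, 11.7]
gripper_width: 0.001
```

{"fn": "apply_moves", "kwargs": {"moves": [[1,0,1,0,0,0,0],[1,0,1,0,0,0,0],[1,0,0,0,0,0,0],[1,0,0,0,0,0,0]]}}

```text
time: 5.55
tool_pos: [0.564, 0.0816, 0.1468]
tool_rot: [0.064, -0.064, -0.704, 0.704]
contact_force: [-11.5, -0.8, 20.5]
gripper_width: 0.003
```

The hood is hard on its stop: 20 N with no motion. I'll lift off, move to a hover over the dial and turn the wrist.

{"fn": "apply_moves", "kwargs": {"moves": [[1,0,-20,0,0,0,0],[1,0,-50,0,0,0,0],[1,0,-35,0,0,0,0],[0.2,32,0,28,0,0,0],[0.2,32,0,28,0,0,0],[0.2,32,0,28,0,0,0],[0.2,32,0,28,0,0,0],[0.2,0,0,0,0,-8.5,0],[0.2,0,0,0,0,-8.5,0],[0.2,0,0,0,0,-8.5,0],[0.2,0,0,0,0,-8.5,0],[0.2,0,0,0,0,-8.5,0],[0.2,0,0,0,0,-8.5,0],[0.2,0,0,0,0,-8.5,0],[0.2,0,0,0,0,-8.5,0],[0.2,0,0,0,0,-8.5,0],[0.2,0,0,0,0,-8.5,0],[0.2,0,0,0,0,-8.5,0],[0.2,0,0,0,0,-8.5,0],[0.2,0,0,0,0,-8.5,0]]}}

```text
time: 7.55
tool_pos: [0.4174, -0.0056, 0.2472]
tool_rot: [0.544, -0.543, 0.452, -0.453]
contact_force: [0.1, -0.3, -0.7]
gripper_width: 0.399
```

```bash
cat >> h.py <<'E'
def dialR(phi): # tool rot (world): y = -axis, tool x = -pointer; phi = cw from uphill
    c,s_=np.cos(np.radians(20)),np.sin(np.radians(20))
    up,n,left=np.array([c,0,s_]),np.array([-s_,0,c]),np.array([0,1,0])
    x=-(np.cos(phi)*up-np.sin(phi)*left); y=-n
    return M(P)[:3,:3]@np.c_[x,y,np.cross(x,y)]
def dialp(h): return tf(M(P),[-.078-.342*h,-.085,.073+.94*h])[0]
E
python3 - <<'E'
from h import *
s=manip.state(); print(s["time"],s["tool_pos"],s["joint_pos"],s["gripper_width"])
print(go(s,dialp(.132),dialR(np.radians(-115))))
for n in("wrist","scene"):cv2.imwrite(f"pics/{n}3.png",manip.grab_frame(n))
E
```

```text
7.55 [ 0.4174 -0.0056  0.2472] [-0.1921 -0.481   2.0726 -0.0001  1.549  -0.3745] 0.3985103311856116
(array([-0. , 50.1, -2.2]), array([18.4, -4.1, -7.8]))
```

View pics/wrist3.png

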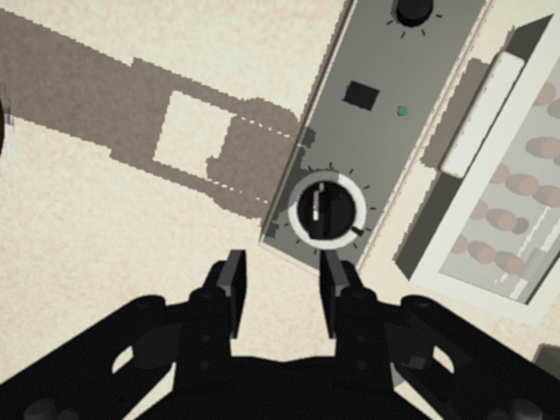

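The wrist view shows the ring centred near (327,211), the white pointer end near (318,187) and the black tab near (357,232). I'll enlarge it with the model overlaid.

```bash
python3 - <<'E'
from h import *
s=manip.state(); c=wcal(s); f=cv2.imread("pics/wrist3.png")
def pp(r,phi,h): # mixer pts
    up=np.array([.9397,0,.342]);n=np.array([-.342,0,.9397]);l=np.array([0,1,0])
    return tf(M(P),np.array([-.078,-.085,.073])+r*(np.cos(phi)*up-np.sin(phi)*l)+h*n)
a=np.linspace(0,2*np.pi,60)
k=7;x0,y0=270,155
g=cv2.resize(f[y0:y0+85,x0:x0+110],None,fx=k,fy=k,interpolation=cv2.INTER_CUBIC)
u=np.array([proj(pp(.038,t,.005),c)[0] for t in a])
cv2.polylines(g,[np.int32((u-[x0,y0]+.5)*k)],True,(0,255,0),1)
print("ring c",proj(pp(0,0,.005),c))
for d in np.arange(-135,60,15): 
    p=proj(pp(.0345,np.radians(d),.009),c)[0]; q=(np.int32((p-[x0,y0]+.5)*k)).tolist(); cv2.circle(g,q,3,(0,0,255),-1); cv2.putText(g,str(d),(q[0]+5,q[1]),0,.4,(255,0,0),1)
cv2.imwrite("pics/w3c.png",g)
E
```

```text
ring c [[325.4283 211.757 ]]
```

View pics/w3c.png

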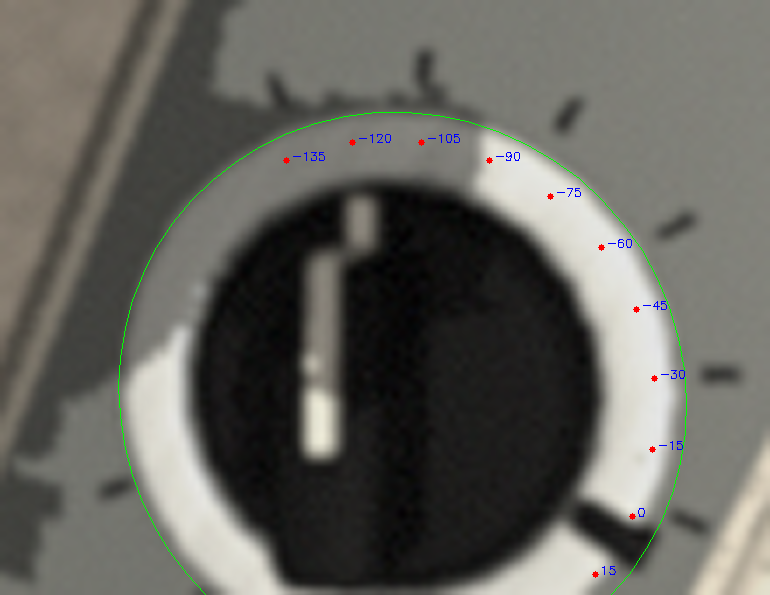

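```bash
python3 - <<'E'
from h import *
s=manip.state(); c=wcal(s)
up=np.array([.9397,0,.342]);n=np.array([-.342,0,.9397]);l=np.array([0,1,0])
def pj(r,d,h):
    d=np.radians(d); return (proj(tf(M(P),np.array([-.078,-.085,.073])+r*(np.cos(d)*up-np.sin(d)*l)+h*n),c)[0]-[270,155]+.5)*7
for d in (-120,-115,-110,-105): print(d,"tip",pj(.024,d,.010),"bar end",pj(.019,d,.043),"bar mid",pj(.0,d,.043))
for d in (0,3,6,9): print(d,"tab",pj(.0345,d,.009))
for d in (-115,-110): print(d,go(s,dialp(.092),dialR(np.radians(d))))
E
```

```text
-120 tip [360.8087 223.7549] bar end [306.8972 286.0152] bar mid [327.715  446.7072]
-115 tip [376.7037 222.4861] bar end [320.8055 285.0238] bar mid [327.715  446.7072]
-110 tip [392.7275 222.6269] bar end [334.8231 285.2721] bar mid [327.715  446.7072]
-105 tip [408.7545 224.1859] bar end [348.8406 286.7658] bar mid [327.715  446.7072]
0 tab [632.4489 516.1775]
3 tab [626.3148 528.6025]
6 tab [619.5237 540.6405]
9 tab [612.099 552.258]
-115 (array([ 4.8, 87.7, 10.6]), array([18.4, -4.4, -7.7]))
-110 (array([ 4.8, 87.7, 10.6]), array([18.7,  0.5, -6.9]))
```

{"fn": "apply_moves", "kwargs": {"moves": [[0.2,0,0,0,6.1,-1.5,-2.6],[0.2,0,0,0,6.1,-1.5,-2.6],[0.2,0,0,0,6.1,-1.5,-2.6],[0.2,0,0,0,0,0,0]]}}

```text
time: 8.05
tool_pos: [0.4156, -0.0051, 0.2462]
tool_rot: [0.606, -0.495, 0.317, -0.535]
contact_force: [0.0, 0.1, 0.1]
gripper_width: 0.404
```

```bash
python3 - <<'E'
from h import *
s=manip.state(); print(s["joint_pos"],s["gripper_width"])
for h in (.08,.032): print(go(s,dialp(h),dialR(np.radians(-115))))
E
```

```text
[-0.1931 -0.7638  2.268   0.0023  1.2891 -0.4465] 0.40393628885039157
(array([ -6.4,  98.1, -15.8]), array([ 0.1, -0. ,  0.1]))
(array([ -6.5, 146.1, -15.7]), array([ 0.1, -0. ,  0.1]))
```

{"fn": "apply_moves", "kwargs": {"moves": [[0.2,-3.2,33,-8.5,0,0,0],[0.2,-3.2,33,-8.2,0,0,0],[0.2,0,32,0,0,0,0],[0.2,0,0,0,0,0,0]]}}

```text
time: 8.45
tool_pos: [0.4308, -0.0096, 0.1438]
tool_rot: [0.605, -0.498, 0.322, -0.532]
contact_force: [0.3, 0.1, 0.1]
gripper_width: 0.402
```

```bash
python3 - <<'E'
from h import *
s=manip.state(); print(s["joint_pos"],s["gripper_width"],s["contact_force"])
print(go(s,dialp(.032),dialR(np.radians(-115))))
f=manip.grab_frame("wrist"); cv2.imwrite("pics/w4.png",f)
E
```

```text
[-0.1974 -0.6175  2.3556  0.0038  1.068  -0.4517] 0.40165117051202354 [0.321  0.093  0.1259]
(array([ 0.9, 44.4,  3.7]), array([ 0.7, -0.1, -0.2]))
```

View pics/w4.png

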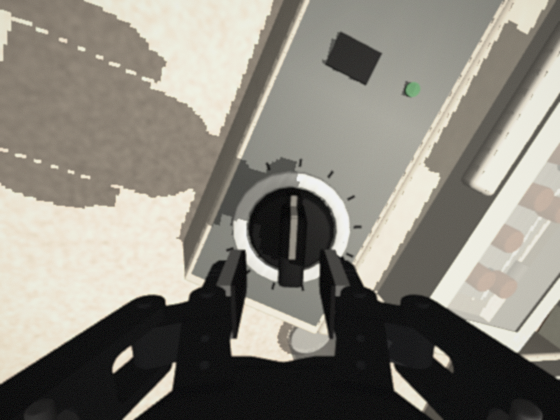

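The bar is centred at x≈292 against a jaw midpoint of about 283, so it needs about +4 mm in z. That agrees with the computed 3.7 mm. The tilt is about 2° clockwise. Descending.

{"fn": "apply_moves", "kwargs": {"moves": [[0.2,1,10,4.2,0,2,0],[0.2,0,17,0,0,0,0],[0.2,0,17,0,0,0,0],[0.2,0,0,0,0,0,0]]}}

```text
time: 8.9
tool_pos: [0.4521, -0.0126, 0.1093]
tool_rot: [0.601, -0.487, 0.328, -0.543]
contact_force: [-1.0, -0.4, -0.3]
gripper_width: 0.401
```

```bash
python3 - <<'E'
from h import *
s=manip.state(); print(s["joint_pos"],s["gripper_width"],s["contact_force"])
print(go(s,dialp(.032),dialR(np.radians(-113))))
E
```

```text
[-0.1941 -0.4951  2.3428  0.0029  0.9489 -0.415 ] 0.40110413822583996 [-1.0286 -0.3737 -0.3021]
(array([-1.9,  4.7, -4.8]), array([ 0.2,  0. , -0. ]))
```

{"fn": "apply_moves", "kwargs": {"moves": [[0.2,0,0,0,0,0,0],[0.2,0,0,0,0,0,0]]}}

```text
time: 9.1
tool_pos: [0.4529, -0.0127, 0.1113]
tool_rot: [0.601, -0.486, 0.326, -0.544]
contact_force: [0.5, -0.2, -0.5]
gripper_width: 0.399
```

```bash
python3 - <<'E'
from h import *
s=manip.state(); print(s["tool_pos"],s["joint_vel"],s["contact_force"])
print(go(s,dialp(.032),dialR(np.radians(-113))))
f=manip.grab_frame("wrist"); cv2.imwrite("pics/w5.png",f)
s=manip.state();print(go(s,dialp(.032),dialR(np.radians(-113))))
E
```

```text
[ 0.4529 -0.0127  0.1113] [ 0.0019 -0.0041  0.0084  0.002  -0.0058 -0.0018] [ 0.5305 -0.1664 -0.5286]
(array([-2.4,  6.3, -6.3]), array([-0. ,  0.1,  0.1]))
(array([-2.3,  6.2, -6.1]), array([-0. ,  0.1,  0.1]))
```

View pics/w5.png

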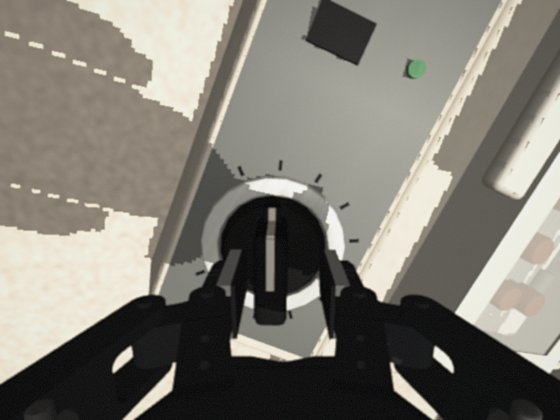

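{"fn": "apply_moves", "kwargs": {"moves": [[0.2,-2,0,-5.8,0,1,0],[0.2,0,6,0,0,0,0],[0.2,0,0,0,0,0,0],[0.2,0,0,0,0,0,0],[0.2,0,0,0,0,0,0]]}}

```text
time: 9.65
tool_pos: [0.4481, -0.0123, 0.1014]
tool_rot: [0.598, -0.482, 0.333, -0.547]
contact_force: [-0.5, 0.7, 0.2]
gripper_width: 0.397
```

```bash
python3 - <<'E'
from h import *
s=manip.state(); print(s["contact_force"])
print(go(s,dialp(.032),dialR(np.radians(-112))))
E
```

```text
[-0.4766  0.6957  0.2021]
(array([ 0.2, -1.4,  1.2]), array([0.1, 0.1, 0. ]))
```

{"fn": "apply_moves", "kwargs": {"moves": [[0.4,0,-1,0.8,0,0,0],[0.6,0,0,0,0,0,0],[0.8,0,0,0,0,0,0],[1,0,0,0,0,0,0],[1,0,0,0,0,0,0],[1,0,0,0,0,0,0],[1,0,0,0,0,0,0],[1,0,0,0,0,0,0]]}}

```text
time: 10.45
tool_pos: [0.4495, -0.0119, 0.1035]
tool_rot: [0.599, -0.481, 0.332, -0.548]
contact_force: [6.5, 0.9, -0.5]
gripper_width: 0.154
```

```bash
python3 - <<'E'
from h import *
s=manip.state(); print(s["gripper_width"]*85,s["contact_force"],"tool F",rot(s).T@s["contact_force"],s["ft_torque"])
print(go(s,dialp(.032),dialR(np.radians(-112))),s["joint_pos"])
E
```

```text
13.11127023167234 [ 6.4623  0.918  -0.4796] tool F [0.2018 2.5702 6.0156] [ 0.2805 -0.517   0.1945]
(array([ 0.1,  0.2, -0.8]), array([-0. ,  0.1,  0.1])) [-0.1943 -0.4984  2.356   0.0042  0.9342 -0.3995]
```

{"fn": "apply_moves", "kwargs": {"moves": [[1,0,0,0.5,0,4,0],[1,0,0,0,0,6,0],[1,0,0,0,0,6,0],[1,0,0,0,0,6,0],[1,0,0,0,0,6,0],[1,0,0,0,0,0,0],[1,0,0,0,0,0,0]]}}

```text
time: 11.15
tool_pos: [0.4493, -0.0119, 0.1034]
tool_rot: [-0.501, 0.335, -0.467, 0.647]
contact_force: [-0.9, 2.2, 5.3]
gripper_width: 0.154
```

```bash
python3 - <<'E'
from h import *
s=manip.state(); print(s["gripper_width"]*85,"tool F",rot(s).T@s["contact_force"],s["ft_torque"])
print(go(s,dialp(.032),dialR(np.radians(-84))),s["joint_pos"])
E
```

```text
13.093715680467692 tool F [-2.0619 -5.4018  0.3563] [0.3723 0.1511 0.0283]
(array([ 0.4,  0.1, -0.4]), array([0.1, 0.2, 0.1])) [-0.1938 -0.4974  2.3552  0.0034  0.9362  0.088 ]
```

Forces are small and the turn tracks. I'll continue to just short of the tab.

{"fn": "apply_moves", "kwargs": {"moves": [[1,0,0,0,0,7,0],[1,0,0,0,0,7,0],[1,0,0,0,0,7,0],[1,0,0,0,0,7,0],[1,0,0,0,0,7,0],[1,0,0,0,0,7,0],[1,0,0,0,0,7,0],[1,0,0,0,0,7,0],[1,0,0,0,0,7,0],[1,0,0,0,0,7,0],[1,0,0,0,0,7,0],[1,0,0,0,0,7,0],[1,0,0,0,0,0,0],[1,0,0,0,0,0,0]]}}

```text
time: 12.55
tool_pos: [0.4489, -0.0109, 0.1032]
tool_rot: [-0.059, -0.184, -0.683, 0.705]
contact_force: [-5.1, 6.4, 6.9]
gripper_width: 0.156
```

```bash
python3 - <<'E'
from h import *
s=manip.state(); print(s["gripper_width"]*85,"tool F",rot(s).T@s["contact_force"],s["ft_torque"])
print(go(s,dialp(.032),dialR(0)),s["joint_pos"])
f=manip.grab_frame("wrist"); cv2.imwrite("pics/w6.png",cv2.resize(f[130:330,150:420],None,fx=2.9,fy=2.9,interpolation=cv2.INTER_CUBIC))
E
```

```text
13.27302017696613 tool F [ 3.4716 -8.5946 -5.3538] [1.0736 0.2593 0.2973]
(array([-0.1,  0.1,  1.3]), array([0.1, 0.2, 0.2])) [-0.1931 -0.4976  2.3555  0.0058  0.9377  1.5543]
```

View pics/w6.png

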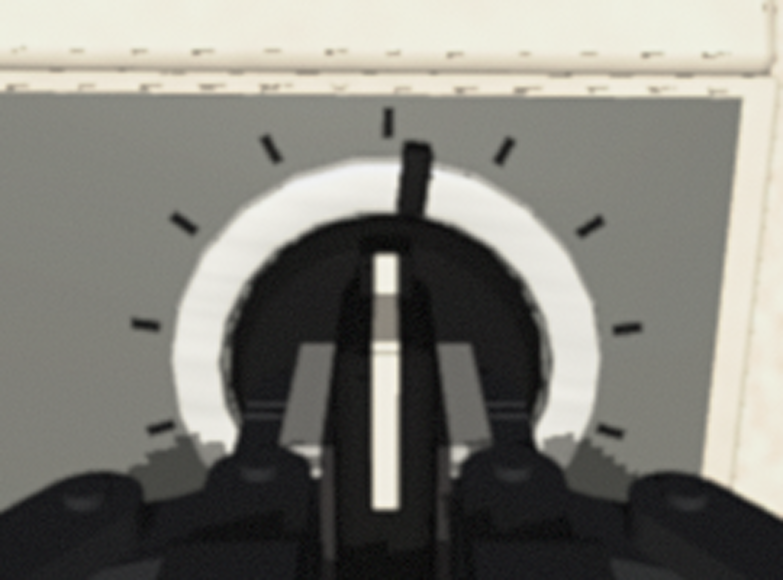

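The pointer is at x≈385 (0°) and the tab at (414,180), with the ring centre at about (386,360). The tab is therefore about 8.5° further clockwise.

{"fn": "apply_moves", "kwargs": {"moves": [[1,0,0,0,0,4.3,0],[1,0,0,0,0,4.3,0],[1,0,0,0,0,0,0],[1,0,0,0,0,0,0],[1,0,0,0,0,0,0]]}}

```text
time: 13.1
tool_pos: [0.4489, -0.0108, 0.1031]
tool_rot: [-0.008, -0.236, -0.685, 0.689]
contact_force: [-3.7, 7.2, 6.7]
gripper_width: 0.154
```

```bash
python3 - <<'E'
from h import *
s=manip.state(); print(go(s,dialp(.032),dialR(0)))
f=manip.grab_frame("wrist"); cv2.imwrite("pics/w7.png",cv2.resize(f[130:330,150:420],None,fx=2.9,fy=2.9,interpolation=cv2.INTER_CUBIC))
E
```

```text
(array([-0.3,  0.1,  1.3]), array([ 0.1, -8.4,  0.2]))
```

View pics/w7.png

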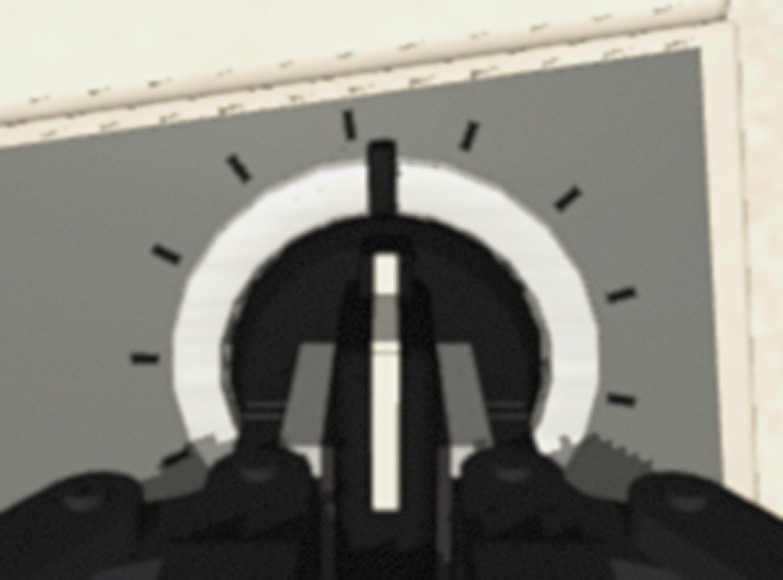

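The pointer is at x≈385 and the tab at x≈382, about 0.6 mm apart and well within tolerance. Release and back off along the dial axis.

{"fn": "apply_moves", "kwargs": {"moves": [[1,0,0,-0.6,0,0,0],[0.6,0,0,0,0,0,0],[0.3,0,0,0,0,0,0],[0.2,0,0,0,0,0,0],[0.2,0,0,0,0,0,0],[0.2,0,-10,0,0,0,0],[0.2,0,-25,0,0,0,0],[0.2,0,-35,0,0,0,0],[0.2,0,-35,0,0,0,0],[0.2,0,0,0,0,0,0],[0.2,0,0,0,0,0,0]]}}

```text
time: 14.25
tool_pos: [0.4145, -0.0048, 0.2034]
tool_rot: [-0.009, -0.238, -0.684, 0.689]
contact_force: [-0.4, -0.2, -1.3]
gripper_width: 0.397
```

```bash
python3 - <<'E'
from h import *
s=manip.state(); print(s["gripper_width"],s["contact_force"],s["time"])
f=manip.grab_frame("wrist"); g=manip.grab_frame("scene")
a=cv2.resize(f[150:280,200:360],(400,325),interpolation=cv2.INTER_CUBIC)
b=cv2.resize(g[130:290,180:380],(400,320),interpolation=cv2.INTER_CUBIC)
cv2.imwrite("pics/w8.png",np.hstack([a[:320],b]))
E
```

```text
0.396562200009711 [-0.4408 -0.1832 -1.2763] 14.25
```

View pics/w8.png

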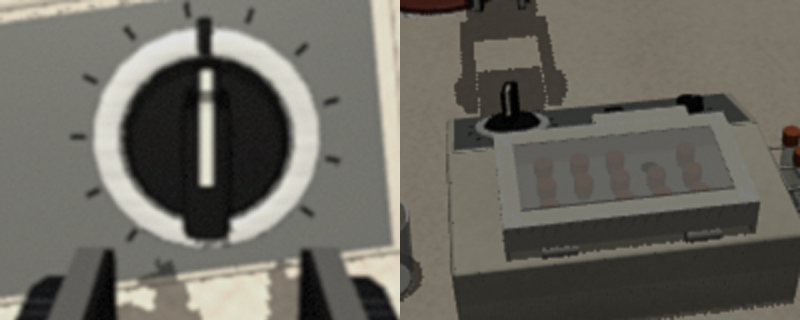

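The pointer (206,80) lines up with the tab (204,38) to within about 0.8 mm. The hood is down and the gripper is clear, so I'll hand in.

```bash
python3 -c "
from plant import manip
print(manip.job_done(), manip.state()['time'])"
```

```text
the job is handed in; nothing more can be done
the job is handed in; nothing more can be done
```

The mixer is ready and the job is handed in, at about 14 s of the 72 s allowed; the hand-in gave no verdict.

- **Hood:** I pushed the lip down along its arc, slowing near the end. It stopped on its rest, with 20 N of downward push (about 24 N measured in all) giving no further motion, and the last picture shows it down.
- **Dial:** I gripped the bar and turned it about 120° clockwise. In the last close view, after letting go, the pointer is about 0.8 mm sideways of the tab (limit 2.5 mm).
- **Other objects:** I saw no contact with the ring, timer knob, rack or beaker, but I did not measure their positions again at the end. The gripper is about 100 mm back from the dial and touching nothing.
- **Readings that disagreed:** The tab angle came out near 4.5° in the first view but about 8.5° up close, and I used the close one. Position readings taken straight after a move were a few millimetres off, so I let the arm settle and re-centred before gripping.

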